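# Shake up a bottle on the touch mixer

## Task

The polishing suspension in the blue-capped bottle has settled. Hold that bottle upright on the middle of the mixer's sprung round pad and press it all the way down, keep it down for about two seconds, then stand it upright on the table again about where you took it from and let go. Leave the red-capped bottle alone.

Things in the scene. Friction and masses are not known exactly. Their poses are not given: they have to be found in the camera images.
- bottle_blue: The bottle to press: closed, white plastic, blue cap and blue label band, 40 mm diameter, 105 mm tall, 80 to 170 g. A red-capped twin and an amber dropper bottle stand 80 mm or more away. Origin: centre of its underside; z points up out of the cap. Straight body from 5 to 60 mm height (grip it there), then a shoulder narrowing to the 20 mm wide cap (89 to 105 mm).
- bottle_red: Closed white plastic bottle with a red screw cap and a red label band, 40 mm in diameter and 105 mm tall, 120 g. A bystander. Its origin is the centre of its underside; z points up out of the cap. Its body is a straight cylinder from 5 to 60 mm above the underside (grip it there); above that the shoulder narrows to the 20 mm wide cap (89 to 105 mm).
- pad_top (a point): Centre of the flat top of the mixer's round sprung pad: black rubber with an orange ring, 72 mm in diameter. It stands 86 mm above the table while the pad is up, on a fixed white mixer housing 120 x 140 mm and 52 mm tall with a grey collar (100 mm wide, to 62 mm height) under the pad. z points up; the point moves down with the pad.
- mixer_pad (a joint): How far the pad is pressed down, in m: 0 is up, 0.010 is fully down on its stop. It moves straight down; the spring starts to give at about 3 N and takes about 9 N at the stop; it comes up by itself when let go.

How it is judged:
By the outcome, as a careful person would: the job done as asked, in the order asked, and still so for the second after the job is handed in, with the robot touching nothing.
It also fails if it takes over 64 s, if anything falls off the work surface, if the arm or the gripper's body presses on something with over 40 N, if the wrist force passes 120 N, or if a joint passes its speed limit or range.

## Robot

A 6-joint arm with a two-finger parallel gripper is mounted at the origin on a cart in front of the work surface, level with it; the furniture and walls round the work are solid. World frame = base frame: x ahead of the robot, y to its left, z up, the work surface at z = 0. Lengths are in mm, angles in rad, forces in N, time in s.
With the tool pointing down it reaches from about 350 to 875 mm from the base axis. Payload 4.2 kg.
Tool frame: the origin (TCP) lies midway between the tips of the shut fingers; the grasp point (between the pads) lies 19 mm behind it; z points along the fingers, y is the direction in which the jaws open and shut (so a half turn about z gives the same grasp; the last joint's range is limited). The gripper opens to 85 mm and grips with 20 to 120 N. Pads are 22 mm wide; open, the fingers measure 114 mm over their backs; the gripper's body (76 mm by 85 mm) begins 54 mm behind the grasp point. The pads swing forward as they close: fully open they stand 13 mm farther back than shut.
Start: joints at [-0.873, 0.385, 0.008, 0, -1.194, -0.259], TCP at [265.545, -565.76, 231.312] pointing down, gripper open.
Joint ranges: [-3.14, 3.14], [-1.21, 2.06], [-1.07, 1.41], [-3.16, 2.05], [-2.99, -0.16], [-3.1, 3.1]. Speed limits (rad/s): [2.79, 2.79, 3.14, 3.14, 3.14, 3.14].

## Interface

Orientations are given as a unit quaternion [x, y, z, w].
In Python, from bench import read_state, get_image, job_done, search_frame, regions_of gives the robot as it stands.
- The arm moves only by the tool servo_tool, never from a script. Its arguments are lists of equal length, an entry for each row: "turn": the turn, a rotation vector about the world's x, y, z in rad, a list of three; "dp": the shift along the world's x, y, z in m, a list of three; "fingers": the finger opening in m, from 0 to 0.0854. In form: {"turn": [[rx, ry, rz], ...], "dp": [[tx, ty, tz], ...], "fingers": [fingers, ...]}. A call has exactly 5 rows; each row shifts and turns the pose as measured when the row begins; what a row does not reach is not made up. A row lasts 1/8 s, in which the tool goes at most 62.5 mm and 10.7 degrees, less where a joint would pass 70% of its speed; a pose out of reach is approached as far as the arm can. A call is refused whole if a number of a shift passes 0.0625 or a number of a turn 0.188, either way. A call with a gripper value outside its range is refused whole. The fingers move at their own pace and stop on an object; the grip force is fixed at half the most. Time passes only in rows, so rows that do not move let the fingers close, or fill a call up. It gives the time, the measured TCP pose, the force and the opening at its end, in the units of the state.
- read_state(): the state, without advancing time (a new reading comes with each control period).
- get_image(name): name is "scene" or "top"; returns a dict with "img" (420x560x3 uint8, red, green, blue), "vfov" (degrees; the focal length in pixels is half the picture's height over the tangent of half this angle, whatever the lens; pixels are square), "cx", "cy" (the principal point, pixels), "world_from_camera" (4x4, takes a point from camera to world coordinates). Camera axes: x right, y down, z forward; pixel columns grow to the right and rows downward; lengths in mm; the calibration is good to about 2 mm. A picture is of the moment at which its call begins. There is no depth.
- job_done(): hands the job in, once; it reports no verdict.
Trained networks look in the newest picture that a camera, given by its name, has taken for a name from the list of things; names that differ only in an ending like _2 or _b are one class to them, and where a whole thing is asked for, a point or a joint stands for the part that bears it (a point fixed in the world has none). Each returns a list of dicts, best first, with "score" (0 to 1); they miss things now and then, are a little off and sometimes report something else, mostly with a low value. They report only what shows in the picture. A call takes as long as a camera call.
- search_frame(query, camera): "box" ([left, top, width, height] in pixels, round what is visible of it).
- regions_of(query, camera): "region" (420x560 bool, what is visible of it) and "box" ([left, top, width, height] in pixels, round what is visible of it).
The state is a dict: "clock": time; "joints": joint angles; "joint_vel": joint speeds; "joint_efforts": joint torques, N m; "position": TCP position; "ee_rot": TCP orientation; "contact_force": force on the tool from outside, world axes, zero at the start; "wrist_torque": the same for the moment, N m; "gripper_width": finger opening in mm.
Only numpy, scipy, OpenCV 4.12 (cv2) and the standard library are available. Lean on these libraries where they do the work, as an engineer would, in place of code of your own. Each camera call takes 0.05 s, during which the arm holds its last target. There are 200 camera calls.

## Working session

There is one attempt and no reset: what is moved stays moved. The work goes in short steps, Python scripts to look and compute and a tool call to move; the robot and the scene stay as the last step left them, time stands still between calls to the robot, and variables do not carry over. Pictures are saved under pics/ and viewed, about 8 in all and at most 12, crops included, and the job is handed in when it is done.

Besides the shell and the picture viewer there is one more tool, called after "Call:" as name(argument=value, ...) on one line, values as JSON. servo_tool: Moves the arm, as the interface text tells. Its arguments: {"type":"object","properties":{"turn":{"type":"array","items":{"type":"array","items":{"type":"number"}}},"dp":{"type":"array","items":{"type":"array","items":{"type":"number"}}},"fingers":{"type":"array","items":{"type":"number"}}},"required":["turn","dp","fingers"]}

```bash
mkdir -p pics; cat > h.py <<'E'
import numpy as np, cv2
from bench import *
def cam(name):
    d=get_image(name); d['f']=d['img'].shape[0]/2/np.tan(np.radians(d['vfov'])/2); return d
def ray(d,u,v,z):
    T=np.array(d['world_from_camera']); r=T[:3,:3]@np.array([(u-d['cx'])/d['f'],(v-d['cy'])/d['f'],1]); o=T[:3,3]
    return o+r*(z-o[2])/r[2]
def proj(d,p):
    T=np.array(d['world_from_camera']); c=T[:3,:3].T@(np.array(p)-T[:3,3]); return c[0]/c[2]*d['f']+d['cx'],c[1]/c[2]*d['f']+d['cy']
E
python3 - <<'E'
from h import *
for n in('scene','top'):
    d=cam(n); cv2.imwrite(f'pics/{n}1.png',d['img'][:,:,::-1]); print(n,np.array(d['world_from_camera']).round(3).tolist(),d['f'],d['cx'],d['cy'])
    for q in('bottle_blue','bottle_red','pad_top'):
        print(q,[(x['box'],round(x['score'],2)) for x in search_frame(q,n)])
s=read_state();print(s['clock'],s['ee_rot'],s['gripper_width'],s['contact_force'])
E
```

```text
scene [[-0.735, -0.334, 0.59, -66.323], [-0.678, 0.367, -0.637, 714.905], [-0.004, -0.868, -0.496, 576.082], [0.0, 0.0, 0.0, 1.0]] 433.87340934002754 282.1516589137358 196.7454990207029
bottle_blue [([212.5, 210.4, 18.7, 43.3], 0.71)]
bottle_red [([266.1, 195.3, 16.1, 44.6], 0.79)]
pad_top [([318.9, 174.4, 23.9, 11.8], 0.73)]
top [[-0.023, -0.996, 0.084, 413.124], [-1.0, 0.023, -0.007, 124.852], [0.005, -0.084, -0.996, 1093.493], [0.0, 0.0, 0.0, 1.0]] 522.6715818042172 282.4726981471895 209.08389965501658
bottle_blue [([213.0, 171.5, 24.0, 22.3], 0.56)]
bottle_red [([269.2, 192.2, 23.0, 16.7], 0.82)]
pad_top [([357.0, 187.2, 39.7, 36.6], 0.58)]
0.4 [-2.17636903e-01  9.76029794e-01  1.37515152e-04 -2.54644733e-05] 85.12383024172564 [-0.59538301  0.44498126 -0.35467602]
```

View pics/scene1.png

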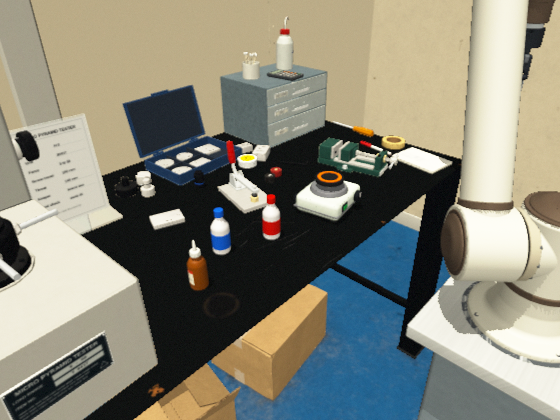

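View pics/top1.png

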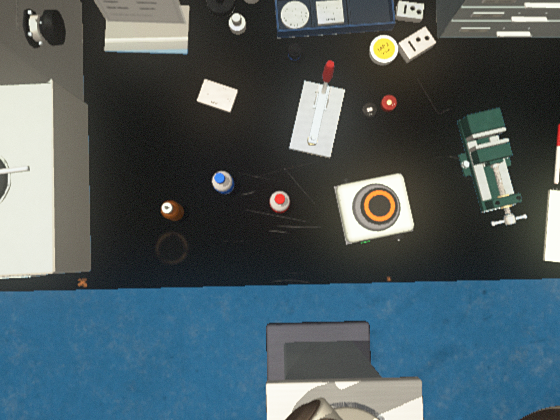

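```bash
cat > seg.py <<'E'
from h import *
def blob(d,lo,hi,box):
    h=cv2.cvtColor(d['img'],cv2.COLOR_RGB2HSV); m=cv2.inRange(h,np.array(lo),np.array(hi))
    x,y,w,k=box; mm=np.zeros_like(m); mm[y:y+k,x:x+w]=m[y:y+k,x:x+w]
    n,l,s,c=cv2.connectedComponentsWithStats(mm)
    return [(s[i].tolist(),c[i].round(1)) for i in np.argsort(-s[1:,4])[:2]+1]
E
python3 - <<'E'
from seg import *
t=cam('top'); s=cam('scene')
a=(100,120,40)
for n,d,bx in(('top',t,dict(b=(200,160,45,45),r=(260,180,40,40),o=(350,175,60,60))),('scene',s,dict(b=(205,203,30,55),r=(258,190,30,55),o=(305,165,50,35)))):
    for k,lo,hi in(('b',(95,120,50),(125,255,255)),('r',(0,150,80),(5,255,255)),('o',(6,150,90),(22,255,255))):
        for st,c in blob(d,lo,hi,bx[k]):
            z={'b':105,'r':105,'o':86}[k]
            print(n,k,st,c,ray(d,*c,z).round(1))
    cv2.imwrite(f'pics/z_{n}.png',cv2.resize((d['img'][150:250,150:420] if n=='top' else d['img'][150:300,170:370])[:,:,::-1],None,fx=2.9,fy=2.9,interpolation=cv2.INTER_CUBIC))
E
```

```text
top b [215, 173, 10, 10, 82] [219.4 177.7] [559.1 237.  105. ]
top b [219, 178, 15, 16, 51] [228.4 188.5] [538.  220.2 105. ]
top r [275, 194, 10, 10, 80] [279.5 198.6] [516.4 123.4 105. ]
top r [272, 209, 12, 4, 14] [277.8 211.3] [492.3 127.2 105. ]
top o [364, 190, 31, 32, 404] [379.  205.3] [500.9 -69.   86. ]
scene b [210, 232, 21, 18, 264] [220.6 241.7] [465.  310.2 105. ]
scene b [213, 207, 11, 11, 108] [218. 212.] [549.5 245.6 105. ]
scene r [262, 218, 19, 17, 231] [270.7 227.2] [429.9 212.8 105. ]
scene r [267, 194, 9, 10, 79] [270.7 198.5] [507.8 132.1 105. ]
scene o [317, 171, 25, 12, 161] [329.  176.4] [500.3 -67.8  86. ]
```

View pics/z_top.png

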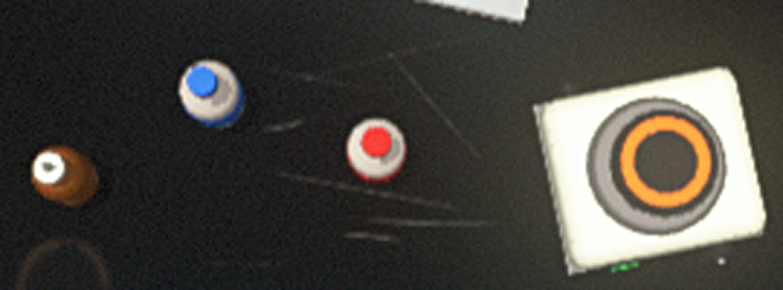

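Cap and ring pixels agree between the two cameras: blue at about (559, 238), red (516, 123), pad (500, -69). The route is clear.

Call:
servo_tool(turn=[[0, 0, 0], [0, 0, 0], [0, 0, 0], [0, 0, 0], [0, 0, 0]], dp=[[0.014, 0.052, 0], [0.014, 0.052, 0], [0.014, 0.052, 0], [0.014, 0.052, 0], [0.014, 0.052, 0]], fingers=[0.085, 0.085, 0.085, 0.085, 0.085])

```text
clock: 1.12
position: [336.1, -301.8, 230.2]
ee_rot: [-0.214, 0.977, -0.001, 0.0]
contact_force: [1.1, -0.4, -0.3]
gripper_width: 85.3
```

Call:
servo_tool(turn=[[0, 0, 0], [0, 0, 0], [0, 0, 0], [0, 0, 0], [0, 0, 0]], dp=[[0.014, 0.052, 0], [0.014, 0.052, 0], [0.014, 0.052, 0], [0.014, 0.052, 0], [0.014, 0.052, 0]], fingers=[0.085, 0.085, 0.085, 0.085, 0.085])

```text
clock: 1.75
position: [407.4, -33.4, 232.6]
ee_rot: [-0.214, 0.977, -0.001, 0.004]
contact_force: [1.2, 0.1, -0.1]
gripper_width: 84.9
```

Call:
servo_tool(turn=[[0, 0, 0], [0, 0, 0], [0, 0, 0], [0, 0, 0], [0, 0, 0]], dp=[[0.014, 0.052, 0], [0.014, 0.052, 0], [0.014, 0.052, 0], [0.014, 0.052, 0], [0.014, 0.04, 0]], fingers=[0.085, 0.085, 0.085, 0.085, 0.085])

```text
clock: 2.38
position: [478.4, 224.8, 234.9]
ee_rot: [-0.216, 0.976, -0.001, 0.007]
contact_force: [-0.1, 0.3, -0.5]
gripper_width: 84.9
```

Call:
servo_tool(turn=[[0.0635, -0.136, 0], [0.0635, -0.136, 0], [0.0635, -0.136, 0], [0.0635, -0.136, 0], [0.0635, -0.136, 0]], dp=[[0, 0, 0], [0, 0, 0], [0, 0, 0], [0, 0, 0], [0, 0, 0]], fingers=[0.085, 0.085, 0.085, 0.085, 0.085])

```text
clock: 3.0
position: [503.1, 218.9, 264.8]
ee_rot: [-0.195, 0.93, 0.044, 0.309]
contact_force: [2.1, -1.3, 2.1]
gripper_width: 85.2
```

```bash
cat > st.py <<'E'
from h import *
from scipy.spatial.transform import Rotation as R
s=read_state(); r=R.from_quat(s['ee_rot']).as_matrix()
print('t',round(s['clock'],2),'p',np.round(s['position'],1),'j',np.round(s['joints'],3),'f',np.round(s['contact_force'],1),'tq',np.round(s['wrist_torque'],2),'w',round(s['gripper_width'],1))
print('z',r[:,2].round(3),'y',r[:,1].round(3),'x',r[:,0].round(3))
E
python3 st.py
```

```text
t 3.0 p [503.1 218.9 264.8] j [ 0.684 -0.038 -0.864  0.97  -0.238 -2.736] f [ 2.1 -1.3  2.1] tq [-0.44  0.85 -0.12] w 85.2
z [ 0.558  0.203 -0.805] y [-0.39   0.92  -0.038] x [-0.733 -0.335 -0.592]
```

```bash
cat > fk.py <<'E'
import numpy as np, itertools
from scipy.spatial.transform import Rotation as R
qa=[-0.873,.385,.008,0,-1.194,-.259]; Ra=R.from_quat([-.217637,.97603,.0001375,-.0000255])
def ori(q,s):
    return R.from_euler('z',q[0])*R.from_euler('y',q[1]*s[0]+q[2]*s[1])*R.from_euler('x',s[2]*q[3])*R.from_euler('y',s[3]*q[4])*R.from_euler('x',s[4]*q[5])
E
python3 - <<'E'
from fk import *
from bench import read_state
s0=read_state(); qb=s0['joints']; Rb=R.from_quat(s0['ee_rot'])
res=[]
for s in itertools.product([1,-1],repeat=5):
    C=ori(qa,s).inv()*Ra
    # allow base yaw offset
    for off in np.radians(np.arange(-180,180,5)):
        B=R.from_euler('z',off); C=(B*ori(qa,s)).inv()*Ra
        e=((B*ori(qb,s)*C).inv()*Rb).magnitude()
        res.append((e,s,np.degrees(off),C.as_matrix().round(2).tolist()))
res.sort(key=lambda x:x[0])
for r in res[:6]: print(r)
E
```

```text
(0.00010401321810256918, (1, -1, -1, -1, -1), np.float64(0.0), [[0.0, -0.0, 1.0], [-1.0, 0.0, 0.0], [-0.0, -1.0, -0.0]])
(0.00010401321810265515, (-1, 1, 1, 1, 1), np.float64(-180.0), [[-0.0, 0.0, -1.0], [1.0, -0.0, -0.0], [-0.0, -1.0, -0.0]])
(0.05443186961335576, (-1, 1, 1, 1, 1), np.float64(175.0), [[-0.0, 0.0, -1.0], [1.0, 0.09, -0.0], [0.09, -1.0, -0.0]])
(0.054431869613355895, (1, -1, -1, -1, -1), np.float64(-5.0), [[0.0, -0.0, 1.0], [-1.0, -0.09, 0.0], [0.09, -1.0, -0.0]])
(0.054602773140179195, (1, -1, -1, -1, -1), np.float64(5.0), [[0.0, -0.0, 1.0], [-1.0, 0.09, 0.0], [-0.09, -1.0, -0.0]])
(0.054602773140179195, (-1, 1, 1, 1, 1), np.float64(-175.0), [[-0.0, 0.0, -1.0], [1.0, -0.09, -0.0], [-0.09, -1.0, -0.0]])
```

```bash
cat >> fk.py <<'E'
S=(1,-1,-1,-1,-1); C=ori(qa,S).inv()*Ra
def tgt(az,tilt,flip=0):
    a,t=np.radians([az,tilt]); z=np.array([np.sin(t)*np.cos(a),np.sin(t)*np.sin(a),-np.cos(t)]); y=np.array([-np.sin(a),np.cos(a),0])*(-1 if flip else 1)
    return R.from_matrix(np.c_[np.cross(y,z),y,z])
def wrist(Rt,q1,p):
    M=(R.from_euler('z',q1)*R.from_euler('y',p)).inv()*Rt*C.inv()
    a=-M.as_euler('XYX'); w=lambda v:(v+np.pi)%(2*np.pi)-np.pi
    b=np.array([w(a[0]+np.pi),-a[1],w(a[2]+np.pi)]); return np.round(a if a[1]<0 else b,2)
E
python3 - <<'E'
from fk import *
from bench import read_state
s0=read_state(); R0=R.from_quat(s0['ee_rot'])
for az in(-30,-15,0):
  for fl in(0,1):
    T=tgt(az,58,fl); print(az,fl,[wrist(T,.65,p) for p in(.7,.9,1.1)],(T*R0.inv()).as_rotvec().round(3), 'mixer',[(m,wrist(tgt(m,58,fl),.15,.8)) for m in(-40,-70)])
E
```

```text
-30 0 [array([ 1.33, -0.94,  2.64]), array([ 1.48, -0.9 ,  2.39]), array([ 1.64, -0.9 ,  2.13])] [ 0.015 -0.393 -0.906] mixer [(-40, array([ 1.62, -0.69,  2.53])), (-70, array([ 1.28, -1.05,  2.48]))]
-30 1 [array([ 1.33, -0.94, -0.5 ]), array([ 1.48, -0.9 , -0.75]), array([ 1.64, -0.9 , -1.01])] [-1.926  0.152  1.586] mixer [(-40, array([ 1.62, -0.69, -0.61])), (-70, array([ 1.28, -1.05, -0.66]))]
-15 0 [array([ 1.47, -0.74,  2.68]), array([ 1.69, -0.74,  2.39]), array([ 1.89, -0.78,  2.1 ])] [ 0.065 -0.381 -0.648] mixer [(-40, array([ 1.62, -0.69,  2.53])), (-70, array([ 1.28, -1.05,  2.48]))]
-15 1 [array([ 1.47, -0.74, -0.46]), array([ 1.69, -0.74, -0.76]), array([ 1.89, -0.78, -1.04])] [-2.01  -0.105  1.751] mixer [(-40, array([ 1.62, -0.69, -0.61])), (-70, array([ 1.28, -1.05, -0.66]))]
0 0 [array([ 1.63, -0.54,  2.69]), array([ 1.94, -0.58,  2.32]), array([ 2.18, -0.68,  2.02])] [ 0.113 -0.365 -0.389] mixer [(-40, array([ 1.62, -0.69,  2.53])), (-70, array([ 1.28, -1.05,  2.48]))]
0 1 [array([ 1.63, -0.54, -0.45]), array([ 1.94, -0.58, -0.82]), array([ 2.18, -0.68, -1.12])] [-2.073 -0.384  1.906] mixer [(-40, array([ 1.62, -0.69, -0.61])), (-70, array([ 1.28, -1.05, -0.66]))]
```

Call:
servo_tool(turn=[[-0.1, -0.036, 0.144], [-0.1, -0.036, 0.144], [-0.1, -0.036, 0.144], [-0.1, -0.036, 0.144], [-0.1, -0.036, 0.144]], dp=[[0, 0, 0], [0, 0, 0], [0, 0, 0], [0, 0, 0], [0, 0, 0]], fingers=[0.07, 0.07, 0.07, 0.07, 0.07])

```text
clock: 3.62
position: [502.2, 216.4, 266.8]
ee_rot: [-0.588, 0.745, -0.099, 0.298]
contact_force: [-0.2, -0.7, -0.1]
gripper_width: 70.0
```

Call:
servo_tool(turn=[[-0.1, -0.036, 0.144], [-0.1, -0.036, 0.144], [-0.1, -0.036, 0.144], [-0.1, -0.036, 0.144], [-0.1, -0.036, 0.144]], dp=[[0, 0, 0], [0, 0, 0], [0, 0, 0], [0, 0, 0], [0, 0, 0]], fingers=[0.07, 0.07, 0.07, 0.07, 0.07])

```text
clock: 4.25
position: [502.1, 216.2, 268.7]
ee_rot: [0.859, -0.404, 0.221, -0.224]
contact_force: [0.5, -0.3, -0.3]
gripper_width: 70.0
```

```bash
cat > plan.py <<'E'
import sys
from fk import *
from bench import read_state
az,tilt,fl=map(float,sys.argv[1:4]); G=np.array(list(map(float,sys.argv[4:7]))); back=float(sys.argv[7])
s=read_state(); R0=R.from_quat(s['ee_rot']); T=tgt(az,tilt,fl); z=T.as_matrix()[:,2]
tcp=G+(22-back)*z
print('rotvec',(T*R0.inv()).as_rotvec().round(3),'dp',(tcp-s['position']).round(1),'tcp',tcp.round(1),'z',z.round(3),'wrist',wrist(T,s['joints'][0],s['joints'][1]-s['joints'][2]))
E
python3 st.py; python3 plan.py -18 56 1 559 238 42 110
python3 - <<'E'
from h import *
t=cam('top');s=cam('scene')
for z in(80,90,100): print(z,ray(t,168,207,z).round(),ray(s,194.5,244,z).round())
print('base',ray(s,199,288,0).round())
E
```

```text
t 4.25 p [502.1 216.2 268.7] j [ 0.69  -0.047 -0.859  0.94  -0.247 -0.86 ] f [ 0.5 -0.3 -0.3] tq [-0.41  1.16  0.01] w 70.0
z [ 0.56   0.206 -0.803] y [-0.595 -0.574 -0.562] x [ 0.577 -0.792  0.199]
rotvec [-0.861 -0.302  0.235] dp [ -12.5   44.3 -177.5] tcp [489.6 260.5  91.2] z [ 0.788 -0.256 -0.559] wrist [ 1.48 -0.78 -0.6 ]
80 [508. 341.  80.] [525. 328.  80.]
90 [507. 338.  90.] [513. 336.  90.]
100 [506. 336. 100.] [501. 343. 100.]
base [496. 349.   0.]
```

Call:
servo_tool(turn=[[-0.145, -0.05, 0.04], [-0.145, -0.05, 0.04], [-0.145, -0.05, 0.04], [-0.145, -0.05, 0.04], [-0.145, -0.05, 0.04]], dp=[[-0.004, 0.009, -0.01], [-0.004, 0.009, -0.01], [-0.004, 0.009, -0.01], [-0.004, 0.009, -0.01], [-0.004, 0.009, -0.01]], fingers=[0.07, 0.07, 0.07, 0.07, 0.07])

```text
clock: 4.97
position: [483.9, 260.9, 223.9]
ee_rot: [0.88, -0.194, 0.434, 0.019]
contact_force: [0.5, 0.7, -0.4]
gripper_width: 69.9
```

```bash
python3 st.py; python3 plan.py -18 56 1 559 238 42 110
```

```text
t 4.97 p [483.9 260.9 223.9] j [ 0.88   0.15  -0.969  1.601 -0.791 -1.153] f [ 0.5  0.7 -0.4] tq [ 0.45  1.53 -0.01] w 69.9
z [ 0.756 -0.201 -0.623] y [-0.358 -0.924 -0.136] x [ 0.548 -0.326  0.77 ]
rotvec [-0.158 -0.036  0.05 ] dp [   5.7   -0.3 -132.7] tcp [489.6 260.5  91.2] z [ 0.788 -0.256 -0.559] wrist [ 1.61 -0.88 -1.02]
```

Call:
servo_tool(turn=[[-0.05, -0.012, 0.017], [-0.05, -0.012, 0.017], [-0.05, -0.012, 0.017], [0, 0, 0], [0, 0, 0]], dp=[[0.001, 0, -0.022], [0.001, 0, -0.022], [0.001, 0, -0.022], [0.001, 0, -0.022], [0.001, 0, -0.015]], fingers=[0.07, 0.07, 0.07, 0.07, 0.07])

```text
clock: 5.6
position: [488.4, 265.8, 117.9]
ee_rot: [0.871, -0.142, 0.465, 0.064]
contact_force: [0.5, -0.4, 0.1]
gripper_width: 69.7
```

```bash
python3 st.py; python3 plan.py -18 56 1 559 238 42 110; python3 - <<'E'
from h import *
d=cam('scene'); cv2.imwrite('pics/s2.png',cv2.resize(d['img'][90:390,100:460][:,:,::-1],None,fx=2,fy=2))
E
```

```text
t 5.6 p [488.4 265.8 117.9] j [ 0.78   0.392 -1.045  1.975 -0.919 -1.446] f [ 0.5 -0.4  0.1] tq [ 0.43  1.55 -0.01] w 69.7
z [ 0.792 -0.244 -0.559] y [-0.308 -0.951 -0.02 ] x [ 0.527 -0.188  0.829]
rotvec [-0.02   0.006 -0.001] dp [  1.2  -5.2 -26.7] tcp [489.6 260.5  91.2] z [ 0.788 -0.256 -0.559] wrist [ 1.96 -0.92 -1.42]
```

View pics/s2.png

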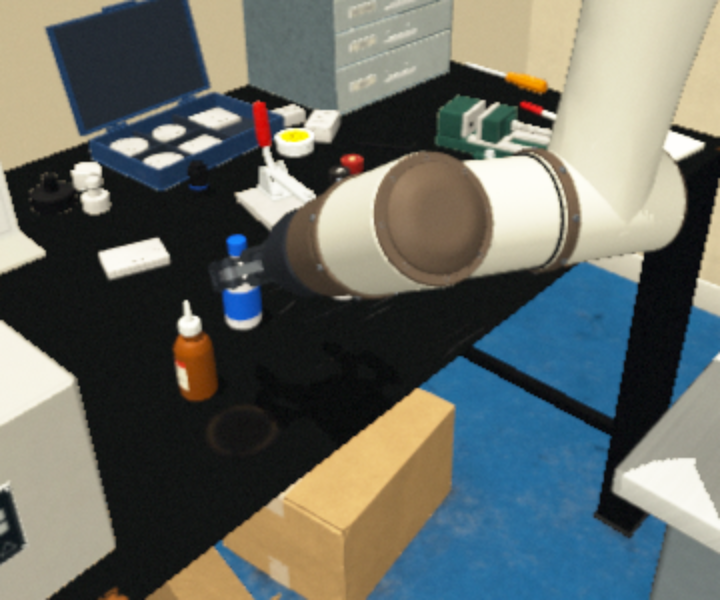

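```bash
cat > ik.py <<'E'
from fk import *
from scipy.optimize import least_squares
D=[([-.873,.385,.008,0,-1.194,-.259],[265.545,-565.76,231.312]),([.684,-.038,-.864,.97,-.238,-2.736],[503.1,218.9,264.8]),([.69,-.047,-.859,.94,-.247,-.86],[502.1,216.2,268.7]),([.88,.15,-.969,1.601,-.791,-1.153],[483.9,260.9,223.9]),([.78,.392,-1.045,1.975,-.919,-1.446],[488.4,265.8,117.9])]
def pos(q,g):
    z1=R.from_euler('z',q[0]); y2=R.from_euler('y',q[1]); y3=R.from_euler('y',q[1]-q[2])
    return z1.apply([g[0],g[1],g[2]])+(z1*y2).apply([g[7],0,g[3]])+(z1*y3).apply([g[4],0,g[5]])+ori(q,S).apply([g[6],0,0])
fit=least_squares(lambda g:np.concatenate([np.subtract(pos(q,g),p) for q,p in D]+[1e-3*(g-G0)]),G0:=np.array([0,-160,350,350,350,0,220,0.]),x_scale=100)
g=fit.x
lo=np.array([-3.14,-1.21,-1.07,-3.16,-2.99,-3.1]);hi=np.array([3.14,2.06,1.41,2.05,-.16,3.1])
def ik(T,p,q0):
    r=least_squares(lambda q:np.r_[(pos(q,g)-p)/100,(ori(q,S)*C*T.inv()).as_rotvec(),1e-3*(q-q0)],np.clip(q0,lo+.01,hi-.01),bounds=(lo,hi)); return r.x,np.abs(r.fun[:6]).max()
E
python3 - <<'E'
from ik import *
print(g.round(1),np.abs(fit.fun).max())
q0=np.array(D[-1][0])
for az,ti in((-18,56),(-25,56),(-32,56),(-25,60)):
    T=tgt(az,ti,1);z=T.as_matrix()[:,2];o=[]
    for b in(110,80,40,0):
        q,e=ik(T,np.array([559,238,42])+(22-b)*z,q0); o.append((b,q.round(2)[[0,1,2,3,4,5]].tolist(),round(e,3)))
    print(az,ti,*o,sep='\n  ')
for m in(-25,-40,-60,-80):
    T=tgt(m,56,1);z=T.as_matrix()[:,2]; q,e=ik(T,np.array([500,-69,42+81])+22*z,np.array([.1,.3,-.8,1.5,-.9,-.8])); print('mix',m,q.round(2),round(e,3))
E
```

```text
[ 191.8 -147.4  147.9  236.2  149.    37.5   46.6  185.1] 28.02118571795711
-18
  56
  (110, [0.82, 0.5, -1.05, 1.99, -0.97, -1.55], np.float64(0.0))
  (80, [0.78, 0.57, -0.92, 2.0, -0.94, -1.48], np.float64(0.0))
  (40, [0.73, 0.67, -0.71, 1.97, -0.89, -1.36], np.float64(0.0))
  (0, [0.68, 0.78, -0.45, 1.91, -0.83, -1.19], np.float64(0.0))
-25
  56
  (110, [0.83, 0.51, -0.97, 1.82, -0.95, -1.47], np.float64(0.0))
  (80, [0.79, 0.58, -0.85, 1.83, -0.94, -1.41], np.float64(0.0))
  (40, [0.73, 0.68, -0.67, 1.82, -0.91, -1.31], np.float64(0.0))
  (0, [0.68, 0.79, -0.44, 1.77, -0.86, -1.16], np.float64(0.0))
-32
  56
  (110, [0.84, 0.53, -0.88, 1.63, -0.96, -1.38], np.float64(0.0))
  (80, [0.79, 0.6, -0.78, 1.66, -0.95, -1.34], np.float64(0.0))
  (40, [0.74, 0.69, -0.62, 1.66, -0.93, -1.26], np.float64(0.0))
  (0, [0.68, 0.79, -0.42, 1.64, -0.9, -1.13], np.float64(0.0))
-25
  60
  (110, [0.84, 0.54, -0.99, 1.84, -1.03, -1.52], np.float64(0.0))
  (80, [0.8, 0.6, -0.86, 1.85, -1.01, -1.45], np.float64(0.0))
  (40, [0.74, 0.69, -0.67, 1.85, -0.98, -1.34], np.float64(0.0))
  (0, [0.68, 0.79, -0.44, 1.81, -0.93, -1.19], np.float64(0.0))
mix -25 [ 0.19  0.41 -1.07  2.05 -0.78 -1.21] 0.317
mix -40 [ 0.18  0.43 -1.07  2.05 -0.86 -1.39] 0.341
mix -60 [ 0.18  0.44 -1.07  1.72 -0.93 -1.41] 0.294
mix -80 [ 0.19  0.44 -1.07  1.39 -0.98 -1.42] 0.234
```

```bash
python3 - <<'E'
s=open('ik.py').read()
s=s.replace("+ori(q,S).apply([g[6],0,0])","+ori(q,S).apply([g[6],0,0])+(z1*y3*R.from_euler('x',-q[3])).apply([0,g[8],g[9]])+(z1*y3*R.from_euler('x',-q[3])*R.from_euler('y',-q[4])).apply([0,0,g[10]])")
s=s.replace("220,0.])","220,0.,0,0,0])")
open('ik.py','w').write(s)
E
cat > t.py <<'E'
from ik import *
print(g.round(1),np.abs(fit.fun).max())
q0=np.array(D[-1][0])
for az,ti in((-18,56),(-25,56),(-32,56)):
    T=tgt(az,ti,1);z=T.as_matrix()[:,2];o=[]
    for b in(110,80,40,0):
        q,e=ik(T,np.array([559,238,42])+(22-b)*z,q0); o.append((b,q.round(2).tolist(),round(e,3)))
    print(az,ti,*o,sep='\n  ')
for m in(-25,-40,-60,-80,-100,-120):
    T=tgt(m,56,1);z=T.as_matrix()[:,2]; q,e=ik(T,np.array([500,-69,42+81])+22*z,np.array([.1,.3,-.8,1.5,-.9,-.8])); print('mix',m,q.round(2),round(e,3))
E
python3 t.py
```

```text
[ 8.000e-01  4.000e-01  1.608e+02  5.652e+02  4.220e+02 -0.000e+00
  2.983e+02 -1.800e+00 -1.604e+02 -3.000e-01  6.000e-01] 0.2151575049346525
-18
  56
  (110, [0.75, 0.45, -1.05, 2.04, -0.95, -1.5], np.float64(0.0))
  (80, [0.71, 0.5, -1.02, 2.05, -0.95, -1.5], np.float64(0.027))
  (40, [0.66, 0.57, -0.97, 2.05, -0.95, -1.48], np.float64(0.065))
  (0, [0.61, 0.63, -0.91, 2.05, -0.95, -1.46], np.float64(0.098))
-25
  56
  (110, [0.88, 0.48, -0.99, 1.76, -0.96, -1.45], np.float64(0.0))
  (80, [0.79, 0.52, -0.98, 1.87, -0.96, -1.49], np.float64(0.0))
  (40, [0.69, 0.58, -0.96, 2.0, -0.96, -1.53], np.float64(0.0))
  (0, [0.61, 0.64, -0.91, 2.05, -0.97, -1.53], np.float64(0.019))
-32
  56
  (110, [0.98, 0.52, -0.91, 1.51, -0.98, -1.4], np.float64(0.0))
  (80, [0.89, 0.55, -0.91, 1.62, -0.97, -1.44], np.float64(0.0))
  (40, [0.78, 0.6, -0.9, 1.75, -0.96, -1.49], np.float64(0.0))
  (0, [0.68, 0.65, -0.88, 1.87, -0.97, -1.53], np.float64(0.0))
mix -25 [ 0.02  0.26 -1.07  2.05 -0.64 -1.01] 0.285
mix -40 [ 0.03  0.29 -1.07  2.05 -0.69 -1.2 ] 0.18
mix -60 [ 0.27  0.39 -1.07  1.7  -0.95 -1.41] 0.031
mix -80 [ 0.45  0.47 -0.91  1.18 -1.04 -1.36] 0.0
mix -100 [ 0.49  0.57 -0.66  0.78 -1.21 -1.28] 0.0
mix -120 [ 0.43  0.65 -0.42  0.51 -1.4  -1.29] 0.0
```

```bash
cat > scan.py <<'E'
from ik import *
def best(T,p):
    b=None
    for q0 in([.6,.5,-.8,1.7,-.9,-1.],[.6,.5,-.6,-1.5,-.9,1.],[.6,.6,0,0,-1.8,0],[.6,.6,0,-2.6,-1,1]):
        q,e=ik(T,p,np.array(q0)); m=min((q-lo).min(),(hi-q).min())
        if e<.003 and (b is None or m>b[0]): b=(m,q)
    return b
for ti in(45,56):
  for az in(-25,-15,-5,5,15,25,120,135,150,165,180,195,210,225,240):
    o=[]
    for fl in(0,1):
        T=tgt(az,ti,fl);z=T.as_matrix()[:,2]
        for b in(100,0):
            r=best(T,np.array([559,238,44])+(22-b)*z); o.append('---' if r is None else f'{r[0]:.2f} {r[1].round(2).tolist()}')
    print(ti,az,*o,sep=' | ')
E
python3 scan.py
```

```text
45 | -25 | 0.14 [0.81, 0.4, -0.93, 1.65, -0.74, 1.91] | 0.01 [0.55, 0.56, -0.89, 2.04, -0.72, 1.73] | 0.14 [0.81, 0.4, -0.93, 1.65, -0.74, -1.23] | 0.01 [0.55, 0.56, -0.89, 2.04, -0.72, -1.41]
45 | -15 | --- | --- | 0.00 [0.62, 0.35, -1.0, 2.05, -0.66, -1.29] | ---
45 | -5 | --- | --- | --- | ---
45 | 5 | --- | --- | --- | ---
45 | 15 | 0.05 [0.11, 0.27, -0.7, -2.58, -0.21, 1.13] | 0.28 [0.09, 0.52, -0.69, -2.85, -0.44, 1.43] | --- | ---
45 | 25 | --- | 0.10 [0.14, 0.49, -0.48, -2.24, -0.26, 0.9] | --- | ---
45 | 120 | 1.20 [0.18, 0.68, 0.21, -0.74, -1.45, 0.57] | 1.13 [0.27, 0.73, 0.1, -0.79, -1.29, 0.62] | 0.53 [0.18, 0.68, 0.21, -0.74, -1.46, -2.57] | 0.58 [0.27, 0.73, 0.1, -0.79, -1.29, -2.52]
45 | 135 | 1.06 [0.24, 0.76, 0.35, -0.65, -1.62, 0.67] | 1.22 [0.32, 0.79, 0.19, -0.69, -1.44, 0.73] | 0.63 [0.24, 0.76, 0.35, -0.65, -1.62, -2.47] | 0.69 [0.32, 0.79, 0.19, -0.69, -1.44, -2.41]
45 | 150 | 0.93 [0.3, 0.84, 0.48, -0.56, -1.77, 0.79] | 1.14 [0.37, 0.84, 0.27, -0.58, -1.57, 0.85] | 0.75 [0.3, 0.84, 0.48, -0.56, -1.77, -2.35] | 0.81 [0.37, 0.84, 0.27, -0.58, -1.57, -2.29]
45 | 
[... 2670 characters left out ...]
[0.55, 1.02, 0.47, -0.26, -1.96, 1.31] | 0.56 [0.52, 1.12, 0.85, -0.28, -2.25, -1.9] | 0.94 [0.55, 1.02, 0.47, -0.26, -1.96, -1.84]
56 | 210 | 0.62 [0.62, 1.12, 0.79, -0.1, -2.21, 1.46] | 1.00 [0.63, 1.03, 0.41, -0.09, -1.93, 1.48] | 0.62 [0.62, 1.12, 0.79, -0.1, -2.21, -1.68] | 1.00 [0.63, 1.03, 0.41, -0.09, -1.93, -1.66]
56 | 225 | 0.75 [0.71, 1.09, 0.66, 0.07, -2.11, 1.65] | 1.05 [0.7, 1.01, 0.31, 0.07, -1.85, 1.64] | 0.75 [0.71, 1.09, 0.66, 0.07, -2.11, -1.49] | 1.05 [0.7, 1.01, 0.31, 0.07, -1.85, -1.5]
56 | 240 | 0.93 [0.8, 1.04, 0.48, 0.22, -1.96, 1.8] | 1.08 [0.77, 0.98, 0.17, 0.23, -1.72, 1.76] | 0.93 [0.8, 1.04, 0.48, 0.22, -1.96, -1.34] | 1.08 [0.77, 0.98, 0.17, 0.23, -1.72, -1.38]
```

```bash
for a in 135 150; do python3 plan.py $a 56 0 559 238 44 110; done; python3 - <<'E'
from h import *
t=cam('top');s=cam('scene')
for z in(60,90,120): print(z,ray(t,330,62,z).round(),ray(s,231,142,z).round())
E
```

```text
rotvec [ 1.015  1.681 -0.294] dp [122.5 -79.1 -22.9] tcp [610.6 186.4  93.2] z [-0.586  0.586 -0.559] wrist [-1.48 -0.98  1.41]
rotvec [ 0.783  1.791 -0.122] dp [134.1 -64.  -22.9] tcp [622.2 201.5  93.2] z [-0.718  0.415 -0.559] wrist [-1.22 -1.02  1.42]
60 [798.  14.  60.] [896. -92.  60.]
90 [787.  17.  90.] [840. -45.  90.]
120 [776.  21. 120.] [784.   2. 120.]
```

Call:
servo_tool(turn=[[0, 0, 0], [0, 0, 0], [0.065, 0.149, -0.01], [0.065, 0.149, -0.01], [0.065, 0.149, -0.01]], dp=[[-0.01, 0.003, 0.035], [0, 0, 0.04], [0, 0, 0.04], [0.01, -0.005, 0.04], [0.01, -0.005, 0.02]], fingers=[0.07, 0.07, 0.07, 0.07, 0.07])

```text
clock: 6.38
position: [499.3, 253.9, 275.4]
ee_rot: [0.935, -0.181, 0.304, 0.041]
contact_force: [1.5, 0.3, 1.3]
gripper_width: 69.7
```

Call:
servo_tool(turn=[[0.065, 0.149, -0.01], [0.065, 0.149, -0.01], [0.065, 0.149, -0.01], [0.065, 0.149, -0.01], [0.065, 0.149, -0.01]], dp=[[0.012, -0.006, 0.005], [0.012, -0.006, 0], [0.012, -0.006, 0], [0.012, -0.006, 0], [0.012, -0.006, 0]], fingers=[0.07, 0.07, 0.07, 0.07, 0.07])

```text
clock: 7.0
position: [555.7, 229.8, 292.0]
ee_rot: [0.97, -0.221, -0.091, -0.051]
contact_force: [-0.3, 0.4, 0.1]
gripper_width: 70.1
```

```bash
python3 st.py; python3 plan.py 150 56 0 559 238 44 110
```

```text
t 7.0 p [555.7 229.8 292. ] j [ 0.554  0.364  0.188 -0.202 -1.457  0.597] f [-0.3  0.4  0.1] tq [-0.3  -0.32  0.02] w 70.1
z [-0.154  0.139 -0.978] y [-0.439 -0.897 -0.058] x [ 0.885 -0.42  -0.199]
rotvec [ 0.316  0.711 -0.042] dp [  66.5  -28.3 -198.8] tcp [622.2 201.5  93.2] z [-0.718  0.415 -0.559] wrist [-0.87 -1.86  0.44]
```

Call:
servo_tool(turn=[[0.063, 0.142, -0.008], [0.063, 0.142, -0.008], [0.063, 0.142, -0.008], [0.063, 0.142, -0.008], [0.063, 0.142, -0.008]], dp=[[0.014, -0.006, -0.01], [0.014, -0.006, -0.02], [0.014, -0.006, -0.02], [0.013, -0.006, -0.02], [0.012, -0.005, -0.02]], fingers=[0.07, 0.07, 0.07, 0.07, 0.07])

```text
clock: 7.62
position: [626.0, 203.3, 211.1]
ee_rot: [0.85, -0.226, -0.457, -0.132]
contact_force: [-0.2, -0.2, -0.2]
gripper_width: 70.1
```

```bash
python3 st.py; python3 plan.py 150 56 0 559 238 44 110; python3 - <<'E'
from h import *
d=cam('scene');t=cam('top'); cv2.imwrite('pics/s3.png',np.hstack([d['img'][60:360,100:500],t['img'][0:300,80:480]])[:,:,::-1])
E
```

```text
t 7.62 p [626.  203.3 211.1] j [ 0.227  0.859  0.749 -0.761 -2.139  0.631] f [-0.2 -0.2 -0.2] tq [-0.86 -1.52 -0.03] w 70.1
z [-0.717  0.431 -0.548] y [-0.505 -0.863 -0.017] x [ 0.48  -0.265 -0.836]
rotvec [-0.022 -0.003  0.006] dp [  -3.8   -1.8 -117.9] tcp [622.2 201.5  93.2] z [-0.718  0.415 -0.559] wrist [-0.74 -2.14  0.63]
```

View pics/s3.png

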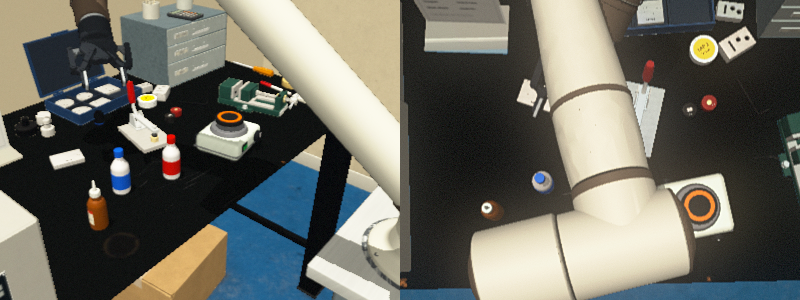

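Call:
servo_tool(turn=[[-0.022, -0.003, 0.006], [0, 0, 0], [0, 0, 0], [0, 0, 0], [0, 0, 0]], dp=[[-0.002, -0.001, -0.024], [-0.002, -0.001, -0.024], [0, 0, -0.024], [0, 0, -0.024], [0, 0, -0.022]], fingers=[0.07, 0.07, 0.07, 0.07, 0.07])

```text
clock: 8.35
position: [621.0, 202.9, 85.0]
ee_rot: [0.854, -0.23, -0.452, -0.119]
contact_force: [-0.1, -0.1, -0.4]
gripper_width: 69.7
```

```bash
python3 st.py; python3 plan.py 150 56 0 559 238 44 0; python3 - <<'E'
from h import *
d=cam('scene'); cv2.imwrite('pics/s4.png',cv2.resize(d['img'][120:300,120:360][:,:,::-1],None,fx=3,fy=3))
E
```

```text
t 8.35 p [621.  202.9  85. ] j [ 0.247  0.96   0.626 -0.667 -1.957  0.78 ] f [-0.1 -0.1 -0.4] tq [-0.8  -1.42  0.01] w 69.7
z [-0.717  0.411 -0.564] y [-0.5   -0.866  0.004] x [ 0.487 -0.284 -0.826]
rotvec [ 0.006  0.003 -0.   ] dp [-77.8  44.2 -53.3] tcp [543.2 247.1  31.7] z [-0.718  0.415 -0.559] wrist [-0.67 -1.96  0.78]
```

View pics/s4.png

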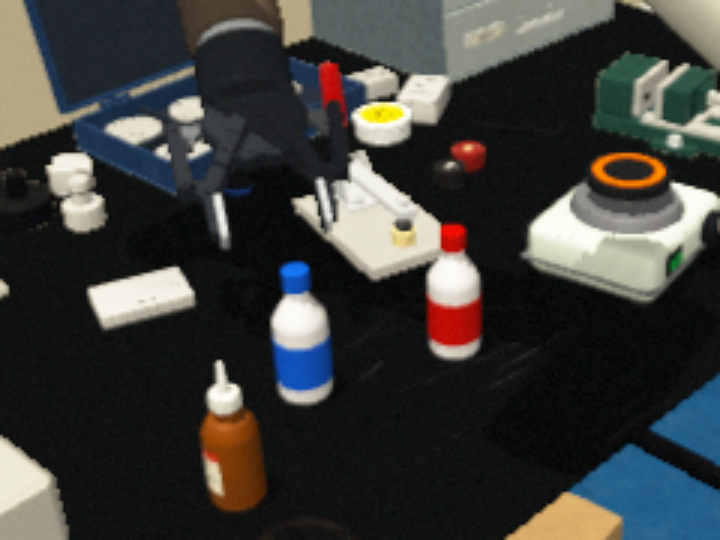

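The gripper, with fingertips at about (222,240) and (325,220), lines up behind the blue bottle at (300,335). Red and amber are clear, so I'm advancing.

Call:
servo_tool(turn=[[0.003, 0.002, 0], [0.003, 0.002, 0], [0, 0, 0], [0, 0, 0], [0, 0, 0]], dp=[[-0.0156, 0.0088, -0.0104], [-0.0156, 0.0088, -0.0104], [-0.0156, 0.0088, -0.0104], [-0.0156, 0.0088, -0.0104], [-0.0156, 0.0088, -0.0104]], fingers=[0.07, 0.07, 0.07, 0.07, 0.07])

```text
clock: 9.02
position: [541.1, 247.4, 26.8]
ee_rot: [0.852, -0.229, -0.455, -0.121]
contact_force: [0.1, -0.4, -0.9]
gripper_width: 70.0
```

```bash
python3 st.py; python3 plan.py 150 56 0 559 238 44 0; python3 - <<'E'
from h import *
d=cam('scene'); cv2.imwrite('pics/s5.png',cv2.resize(d['img'][170:280,160:310][:,:,::-1],None,fx=4,fy=4))
E
```

```text
t 9.03 p [541.1 247.4  26.8] j [ 0.325  0.923  0.366 -0.684 -1.743  0.865] f [ 0.1 -0.4 -0.9] tq [-0.81 -1.41 -0.05] w 70.0
z [-0.719  0.415 -0.557] y [-0.501 -0.865  0.002] x [ 0.481 -0.281 -0.83 ]
rotvec [ 0.001 -0.003  0.001] dp [ 2.1 -0.3  4.9] tcp [543.2 247.1  31.7] z [-0.718  0.415 -0.559] wrist [-0.68 -1.74  0.87]
```

View pics/s5.png

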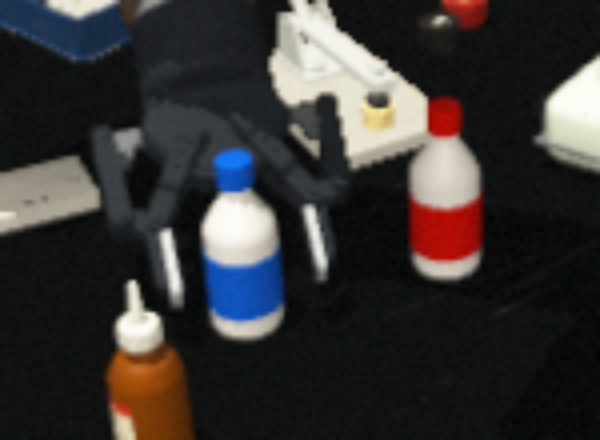

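The bottle sits between the pads (about (170,265) and (315,240) in the crop). Raising 4 mm and closing.

Call:
servo_tool(turn=[[0, 0, 0], [0, 0, 0], [0, 0, 0], [0, 0, 0], [0, 0, 0]], dp=[[0.002, 0, 0.004], [0, 0, 0], [0, 0, 0], [0, 0, 0], [0, 0, 0]], fingers=[0.07, 0.03, 0.02, 0.02, 0.02])

```text
clock: 9.7
position: [543.3, 247.6, 30.8]
ee_rot: [0.852, -0.229, -0.455, -0.121]
contact_force: [0.5, -0.3, -0.8]
gripper_width: 38.5
```

Call:
servo_tool(turn=[[0, 0, 0], [0, 0, 0], [0, 0, 0], [0, 0, 0], [0, 0, 0]], dp=[[0, 0, 0], [0, 0, 0], [0, 0, 0], [0, 0, 0], [0, 0, 0]], fingers=[0.02, 0.02, 0.02, 0.02, 0.02])

```text
clock: 10.32
position: [543.3, 247.6, 30.8]
ee_rot: [0.852, -0.229, -0.455, -0.121]
contact_force: [-0.2, 0.8, -1.0]
gripper_width: 38.6
```

```bash
python3 st.py
```

```text
t 10.32 p [543.3 247.6  30.8] j [ 0.324  0.921  0.374 -0.685 -1.751  0.859] f [-0.2  0.8 -1. ] tq [-0.87 -1.57 -0.  ] w 38.6
z [-0.719  0.415 -0.557] y [-0.501 -0.865  0.002] x [ 0.481 -0.281 -0.83 ]
```

Call:
servo_tool(turn=[[0, 0, 0], [0, 0, 0], [0, 0, 0], [0, 0, 0], [0, 0, 0]], dp=[[0, 0, 0.015], [0, 0, 0.028], [0, 0, 0.035], [0, 0, 0.035], [0, 0, 0.03]], fingers=[0.02, 0.02, 0.02, 0.02, 0.02])

```text
clock: 10.95
position: [542.4, 246.9, 183.2]
ee_rot: [0.852, -0.229, -0.454, -0.12]
contact_force: [0.4, -0.2, -1.3]
gripper_width: 38.6
```

Call:
servo_tool(turn=[[0, 0, 0], [0, 0, 0], [0, 0, 0], [0, 0, 0], [0, 0, 0]], dp=[[-0.004, -0.02, 0], [-0.007, -0.036, 0], [-0.007, -0.036, 0], [-0.007, -0.036, 0], [-0.007, -0.036, 0]], fingers=[0.02, 0.02, 0.02, 0.02, 0.02])

```text
clock: 11.58
position: [507.8, 76.7, 190.6]
ee_rot: [0.855, -0.226, -0.45, -0.122]
contact_force: [0.5, -0.5, -1.4]
gripper_width: 38.8
```

Call:
servo_tool(turn=[[0, 0, 0], [0, 0, 0], [0, 0, 0], [0, 0, 0], [0, 0, 0]], dp=[[-0.007, -0.036, 0], [-0.007, -0.036, 0], [-0.007, -0.036, 0], [-0.005, -0.025, 0], [0, 0, 0]], fingers=[0.02, 0.02, 0.02, 0.02, 0.02])

```text
clock: 12.2
position: [476.5, -66.3, 191.9]
ee_rot: [0.853, -0.229, -0.452, -0.123]
contact_force: [0.3, 0.5, -1.4]
gripper_width: 38.5
```

```bash
python3 st.py; python3 - <<'E'
from h import *
d=cam('scene');t=cam('top'); a=cv2.resize(d['img'][80:260,260:400],None,fx=3,fy=3);b=cv2.resize(t['img'][130:270,300:440],None,fx=2.5,fy=2.5);b=cv2.copyMakeBorder(b,0,540-350,0,0,cv2.BORDER_CONSTANT)
cv2.imwrite('pics/s6.png',np.hstack([a,b])[:,:,::-1])
E
```

```text
t 12.2 p [476.5 -66.3 191.9] j [-0.064  0.669  0.211 -0.419 -1.999  1.116] f [ 0.3  0.5 -1.4] tq [-0.95 -1.62 -0.01] w 38.5
z [-0.715  0.416 -0.562] y [-0.502 -0.865 -0.002] x [ 0.487 -0.281 -0.827]
```

View pics/s6.png

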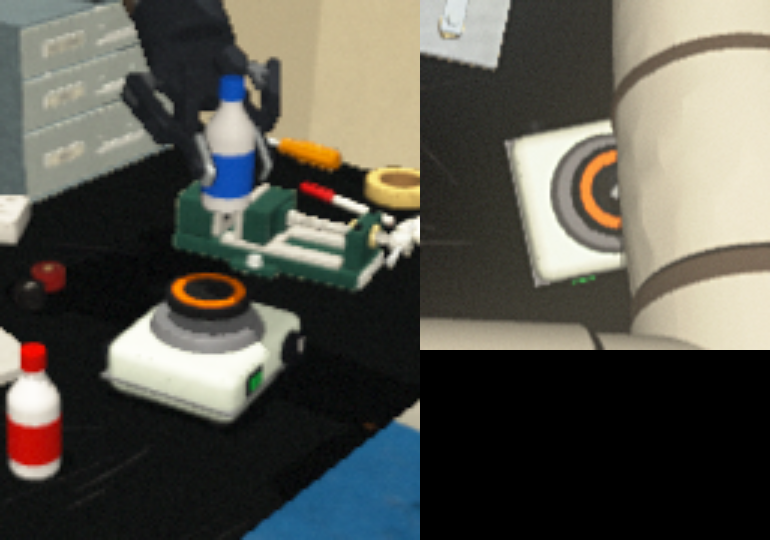

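```bash
python3 - <<'E'
from seg import *
s=cam('scene'); p=np.array(read_state()['position'])+[15.7,-9.6,-30.8]
print(p.round(1),blob(s,(95,120,50),(125,255,255),(320,95,40,60)))
for h in (30,97,105): print(h,np.round(proj(s,p+[0,0,h]),1))
print('pad',np.round(proj(s,[500,-69,86]),1),'offset@start', [np.round(proj(s,[559,238,h]),1) for h in(30,97)])
E
```

```text
[493.  -73.8 161.1] [([326, 130, 19, 16, 197], array([336.5, 138.5])), ([332, 105, 10, 9, 80], array([336.1, 109.1]))]
30 [335.3 136.8]
97 [336.9 109.2]
105 [337.1 105.8]
pad [329.4 176.3] offset@start [array([220.5, 238.4]), array([218.1, 212.2])]
```

Call:
servo_tool(turn=[[0, 0, 0], [0, 0, 0], [0, 0, 0], [0, 0, 0], [0, 0, 0]], dp=[[0.007, 0.005, 0], [0, 0, -0.02], [0, 0, -0.02], [0, 0, -0.015], [0, 0, -0.005]], fingers=[0.02, 0.02, 0.02, 0.02, 0.02])

```text
clock: 12.98
position: [484.6, -56.0, 126.6]
ee_rot: [0.854, -0.226, -0.453, -0.122]
contact_force: [-0.3, -0.8, -0.2]
gripper_width: 38.5
```

```bash
python3 st.py; python3 - <<'E'
from seg import *
s=cam('scene'); p=np.array(read_state()['position'])+[15.7,-9.6,-30.8]
print(p.round(1),blob(s,(95,120,50),(125,255,255),(310,110,40,75)))
for h in (30,97): print(h,np.round(proj(s,p+[0,0,h]),1))
cv2.imwrite('pics/s7.png',cv2.resize(s['img'][110:220,280:390][:,:,::-1],None,fx=5,fy=5))
E
```

```text
t 12.97 p [484.6 -56.  126.6] j [-0.046  0.749  0.181 -0.411 -1.895  1.155] f [-0.3 -0.8 -0.2] tq [-0.91 -1.57  0.03] w 38.5
z [-0.718  0.412 -0.561] y [-0.496 -0.868 -0.003] x [ 0.488 -0.276 -0.828]
[500.2 -65.5  95.6] [([320, 157, 18, 15, 178], array([330.3, 164.3])), ([325, 132, 10, 9, 79], array([329.9, 136. ]))]
30 [329.3 162.2]
97 [330.7 136.4]
```

View pics/s7.png

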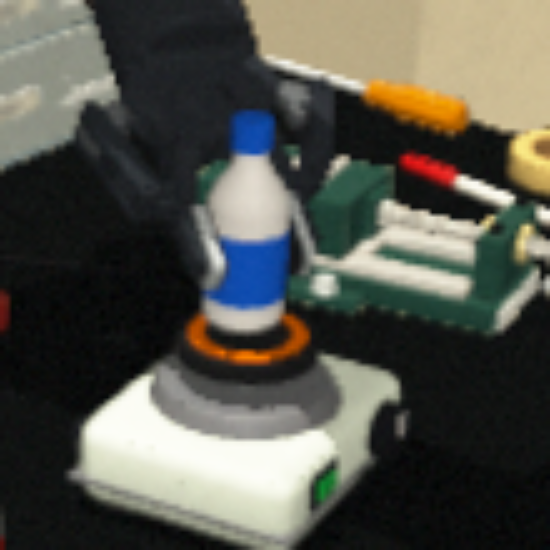

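Call:
servo_tool(turn=[[0, 0, 0], [0, 0, 0], [0, 0, 0], [0, 0, 0], [0, 0, 0]], dp=[[0, -0.0035, -0.003], [0, 0, -0.004], [0, 0, -0.004], [0, 0, -0.003], [0, 0, -0.002]], fingers=[0.02, 0.02, 0.02, 0.02, 0.02])

```text
clock: 13.65
position: [485.2, -60.3, 112.3]
ee_rot: [0.855, -0.225, -0.452, -0.122]
contact_force: [-0.2, 0.8, 3.5]
gripper_width: 38.8
```

```bash
python3 st.py
```

```text
t 13.65 p [485.2 -60.3 112.3] j [-0.051  0.767  0.175 -0.403 -1.873  1.172] f [-0.2  0.8  3.5] tq [-0.21 -0.72 -0.15] w 38.8
z [-0.717  0.412 -0.562] y [-0.495 -0.869 -0.005] x [ 0.49  -0.275 -0.827]
```

Contact at 3.5 N, so the spring is starting to give. Pressing on.

Call:
servo_tool(turn=[[0, 0, 0], [0, 0, 0], [0, 0, 0], [0, 0, 0], [0, 0, 0]], dp=[[0, 0, -0.002], [0, 0, -0.002], [0, 0, -0.002], [0, 0, -0.0015], [0, 0, -0.001]], fingers=[0.02, 0.02, 0.02, 0.02, 0.02])

```text
clock: 14.28
position: [485.2, -60.4, 107.5]
ee_rot: [0.855, -0.224, -0.452, -0.122]
contact_force: [1.5, 0.7, 7.0]
gripper_width: 38.9
```

```bash
python3 st.py
```

```text
t 14.28 p [485.2 -60.4 107.5] j [-0.05   0.774  0.173 -0.401 -1.867  1.178] f [1.5 0.7 7. ] tq [ 0.09 -0.19 -0.32] w 38.9
z [-0.719  0.41  -0.561] y [-0.492 -0.87  -0.006] x [ 0.491 -0.272 -0.828]
```

Call:
servo_tool(turn=[[0, 0, 0], [0, 0, 0], [0, 0, 0], [0, 0, 0], [0, 0, 0]], dp=[[0, 0, -0.0025], [0, 0, -0.0025], [0, 0, -0.003], [0, 0, -0.003], [0, 0, -0.003]], fingers=[0.02, 0.02, 0.02, 0.02, 0.02])

```text
clock: 14.9
position: [485.0, -60.7, 106.6]
ee_rot: [0.855, -0.218, -0.456, -0.121]
contact_force: [1.4, 2.2, 14.2]
gripper_width: 38.9
```

```bash
python3 st.py
```

```text
t 14.9 p [485.  -60.7 106.6] j [-0.049  0.78   0.176 -0.398 -1.873  1.188] f [ 1.4  2.2 14.2] tq [ 0.97  1.09 -0.58] w 38.9
z [-0.726  0.406 -0.555] y [-0.483 -0.876 -0.009] x [ 0.49  -0.261 -0.832]
```

Call:
servo_tool(turn=[[0, 0, -0.003], [0, 0, -0.003], [0, 0, -0.003], [0, 0, -0.003], [0, 0, -0.003]], dp=[[0, 0, -0.003], [0, 0, -0.003], [0, 0, -0.003], [0, 0, -0.003], [0, 0, -0.003]], fingers=[0.02, 0.02, 0.02, 0.02, 0.02])

```text
clock: 15.52
position: [485.1, -60.9, 106.7]
ee_rot: [0.853, -0.218, -0.458, -0.124]
contact_force: [1.8, 2.3, 13.5]
gripper_width: 38.5
```

Call:
servo_tool(turn=[[0, 0, -0.003], [0, 0, -0.003], [0, 0, -0.003], [0, 0, -0.003], [0, 0, -0.003]], dp=[[0, 0, -0.003], [0, 0, -0.003], [0, 0, -0.003], [0, 0, -0.003], [0, 0, -0.003]], fingers=[0.02, 0.02, 0.02, 0.02, 0.02])

```text
clock: 16.15
position: [485.2, -61.0, 106.9]
ee_rot: [0.852, -0.217, -0.46, -0.127]
contact_force: [1.4, 1.9, 13.4]
gripper_width: 38.7
```

```bash
python3 st.py; python3 - <<'E'
from seg import *
s=cam('scene'); p=np.array(read_state()['position'])+[15.7,-9.6,-30.8]
print(p.round(1),[c for c in blob(s,(95,120,50),(125,255,255),(310,110,40,75))])
for h in (30,97): print(h,np.round(proj(s,p+[0,0,h]),1))
print(blob(s,(6,150,90),(22,255,255),(305,165,50,35)))
cv2.imwrite('pics/s8.png',cv2.resize(s['img'][110:220,280:390][:,:,::-1],None,fx=5,fy=5))
E
```

```text
t 16.15 p [485.2 -61.  106.9] j [-0.054  0.785  0.182 -0.407 -1.884  1.192] f [ 1.4  1.9 13.4] tq [ 0.94  1.01 -0.51] w 38.7
z [-0.728  0.417 -0.545] y [-0.487 -0.873 -0.018] x [ 0.483 -0.253 -0.838]
[500.9 -70.6  76.1] [([322, 163, 17, 15, 172], array([331. , 170.7])), ([326, 139, 10, 9, 80], array([330.7, 143.1]))]
30 [329.9 168.7]
97 [331.4 143.4]
[([317, 176, 25, 11, 100], array([328.9, 181.9]))]
```

View pics/s8.png

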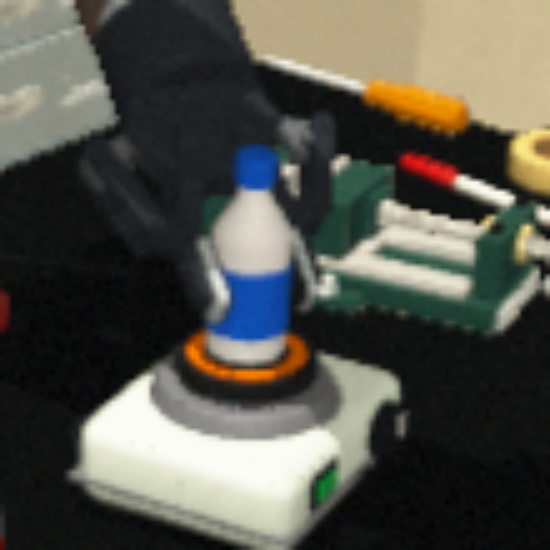

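Call:
servo_tool(turn=[[0, 0, 0], [0, 0, 0], [0, 0, 0], [0, 0, 0], [0, 0, 0]], dp=[[0, 0, -0.003], [0, 0, -0.003], [0, 0, -0.003], [0, 0, -0.003], [0, 0, -0.003]], fingers=[0.02, 0.02, 0.02, 0.02, 0.02])

```text
clock: 16.82
position: [485.0, -61.5, 107.1]
ee_rot: [0.852, -0.21, -0.463, -0.127]
contact_force: [2.1, 1.8, 13.4]
gripper_width: 38.6
```

Call:
servo_tool(turn=[[0, 0, 0], [0, 0, 0], [0, 0, 0], [0, 0, 0], [0, 0, 0]], dp=[[0, 0, 0.005], [0, 0, 0.012], [0, 0, 0.015], [0, 0, 0.015], [0, 0, 0.015]], fingers=[0.02, 0.02, 0.02, 0.02, 0.02])

```text
clock: 17.45
position: [485.0, -61.4, 170.6]
ee_rot: [0.852, -0.211, -0.462, -0.126]
contact_force: [0.4, 0.3, -0.6]
gripper_width: 38.5
```

```bash
python3 st.py; python3 - <<'E'
from fk import *
from bench import read_state
print((R.from_quat([.852,-.229,-.455,-.121])*R.from_quat(read_state()['ee_rot']).inv()).as_rotvec().round(4))
E
```

```text
t 17.45 p [485.  -61.4 170.6] j [-0.053  0.715  0.227 -0.42  -1.997  1.153] f [ 0.4  0.3 -0.6] tq [-0.88 -1.6  -0.  ] w 38.5
z [-0.734  0.411 -0.541] y [-0.477 -0.879 -0.02 ] x [ 0.483 -0.243 -0.841]
[-0.0288 -0.0059 -0.0268]
```

Call:
servo_tool(turn=[[-0.003, 0, -0.005], [-0.003, 0, -0.005], [-0.003, 0, -0.005], [-0.003, 0, -0.005], [-0.002, 0, -0.005]], dp=[[0, 0, 0.02], [0.004, 0.02, 0], [0.007, 0.036, 0], [0.007, 0.036, 0], [0.007, 0.036, 0]], fingers=[0.02, 0.02, 0.02, 0.02, 0.02])

```text
clock: 18.08
position: [510.8, 71.4, 193.9]
ee_rot: [0.85, -0.228, -0.458, -0.128]
contact_force: [0.4, 0.1, -0.7]
gripper_width: 38.7
```

Call:
servo_tool(turn=[[0, 0, 0], [0, 0, 0], [0, 0, 0], [0, 0, 0], [0, 0, 0]], dp=[[0.007, 0.036, 0], [0.007, 0.036, 0], [0.007, 0.036, 0], [0.006, 0.033, 0], [0.004, 0.02, 0]], fingers=[0.02, 0.02, 0.02, 0.02, 0.02])

```text
clock: 18.7
position: [540.2, 244.7, 193.6]
ee_rot: [0.849, -0.226, -0.46, -0.127]
contact_force: [0.5, -1.1, -2.0]
gripper_width: 38.4
```

```bash
python3 st.py; python3 - <<'E'
from seg import *
s=cam('scene'); p=np.array(read_state()['position'])+[15.7,-9.6,-30.8]
u,v=map(int,proj(s,p+[0,0,60]))
print(p.round(1),blob(s,(95,120,50),(125,255,255),(u-22,v-35,44,70)))
for h in (30,97): print(h,np.round(proj(s,p+[0,0,h]),1))
E
```

```text
t 18.7 p [540.2 244.7 193.6] j [ 0.31   0.741  0.457 -0.743 -1.966  0.694] f [ 0.5 -1.1 -2. ] tq [-0.96 -1.58  0.04] w 38.4
z [-0.724  0.424 -0.545] y [-0.501 -0.865 -0.008] x [ 0.475 -0.267 -0.839]
[556.1 237.3 162.6] [([206, 164, 22, 19, 315], array([216.9, 173.8])), ([208, 134, 12, 12, 116], array([213.1, 139.5]))]
30 [215.6 171.7]
97 [212.8 140.2]
```

Call:
servo_tool(turn=[[0, 0, 0], [0, 0, 0], [0, 0, 0], [0, 0, 0], [0, 0, 0]], dp=[[0.003, 0.001, -0.02], [0, 0, -0.035], [0, 0, -0.035], [0, 0, -0.03], [0, 0, -0.015]], fingers=[0.02, 0.02, 0.02, 0.02, 0.02])

```text
clock: 19.38
position: [542.2, 245.7, 50.2]
ee_rot: [0.848, -0.227, -0.461, -0.127]
contact_force: [0.8, 1.3, 0.3]
gripper_width: 38.8
```

```bash
python3 st.py
```

```text
t 19.38 p [542.2 245.7  50.2] j [ 0.316  0.901  0.379 -0.699 -1.784  0.851] f [0.8 1.3 0.3] tq [-0.91 -1.66 -0.03] w 38.8
z [-0.724  0.425 -0.543] y [-0.503 -0.865 -0.006] x [ 0.472 -0.269 -0.84 ]
```

Call:
servo_tool(turn=[[0, 0, 0], [0, 0, 0], [0, 0, 0], [0, 0, 0], [0, 0, 0]], dp=[[0.001, 0.001, -0.007], [0, 0, -0.005], [0, 0, -0.003], [0, 0, -0.002], [0, 0, -0.001]], fingers=[0.02, 0.02, 0.02, 0.02, 0.02])

```text
clock: 20.0
position: [544.3, 246.1, 32.2]
ee_rot: [0.849, -0.227, -0.46, -0.127]
contact_force: [-0.3, 0.1, -1.0]
gripper_width: 38.8
```

```bash
python3 st.py
```

```text
t 20.0 p [544.3 246.1  32.2] j [ 0.316  0.925  0.381 -0.696 -1.764  0.867] f [-0.3  0.1 -1. ] tq [-0.93 -1.59  0.04] w 38.8
z [-0.723  0.425 -0.545] y [-0.503 -0.864 -0.007] x [ 0.474 -0.269 -0.839]
```

Call:
servo_tool(turn=[[0, 0, 0], [0, 0, 0], [0, 0, 0], [0, 0, 0], [0, 0, 0]], dp=[[0, 0, -0.001], [0, 0, -0.001], [0, 0, -0.001], [0, 0, -0.001], [0, 0, 0]], fingers=[0.02, 0.02, 0.02, 0.02, 0.02])

```text
clock: 20.62
position: [544.6, 246.1, 31.1]
ee_rot: [0.849, -0.226, -0.46, -0.128]
contact_force: [0.0, -0.3, 0.4]
gripper_width: 38.5
```

```bash
python3 st.py
```

```text
t 20.62 p [544.6 246.1  31.1] j [ 0.316  0.927  0.382 -0.695 -1.764  0.871] f [ 0.  -0.3  0.4] tq [-0.86 -1.38  0.06] w 38.5
z [-0.723  0.425 -0.545] y [-0.501 -0.865 -0.01 ] x [ 0.475 -0.266 -0.839]
```

Call:
servo_tool(turn=[[0, 0, 0], [0, 0, 0], [0, 0, 0], [0, 0, 0], [0, 0, 0]], dp=[[0, 0, 0], [0, 0, 0], [0, 0, 0], [0, 0, 0], [0, 0, 0]], fingers=[0.042, 0.048, 0.055, 0.065, 0.07])

```text
clock: 21.25
position: [544.5, 246.2, 29.4]
ee_rot: [0.849, -0.227, -0.46, -0.128]
contact_force: [-0.1, 0.1, 0.4]
gripper_width: 70.1
```

Call:
servo_tool(turn=[[0, 0, 0], [0, 0, 0], [0, 0, 0], [0, 0, 0], [0, 0, 0]], dp=[[0.006, -0.0035, 0.004], [0.014, -0.008, 0.01], [0.018, -0.0105, 0.013], [0.02, -0.0115, 0.015], [0.02, -0.0115, 0.015]], fingers=[0.07, 0.07, 0.07, 0.07, 0.07])

```text
clock: 21.88
position: [624.2, 199.7, 88.3]
ee_rot: [0.849, -0.226, -0.46, -0.126]
contact_force: [0.4, 0.3, -0.5]
gripper_width: 70.1
```

Call:
servo_tool(turn=[[0, 0, 0], [0, 0, 0], [0, 0, 0], [0, 0, 0], [0, 0, 0]], dp=[[0.01, -0.005, 0.03], [0, 0, 0.03], [0, 0, 0.03], [0, 0, 0.01], [0, 0, 0]], fingers=[0.07, 0.07, 0.07, 0.07, 0.07])

```text
clock: 22.5
position: [637.2, 191.0, 191.8]
ee_rot: [0.849, -0.228, -0.459, -0.127]
contact_force: [-0.9, 0.2, -0.5]
gripper_width: 70.1
```

```bash
python3 st.py; python3 - <<'E'
from seg import *
s=cam('scene')
print(blob(s,(95,120,50),(125,255,255),(205,195,32,62)),'before: 220.6 241.7 / 218 212')
print(blob(s,(0,150,80),(5,255,255),(258,190,30,55)),'before 270.7 227.2/270.7 198.5')
print(blob(s,(6,150,90),(22,255,255),(305,165,50,35)),'before 329 176.4')
cv2.imwrite('pics/s9.png',cv2.resize(s['img'][120:300,120:360][:,:,::-1],None,fx=3,fy=3))
E
```

```text
t 22.5 p [637.2 191.  191.8] j [ 0.214  0.895  0.772 -0.744 -2.145  0.648] f [-0.9  0.2 -0.5] tq [-0.88 -1.49 -0.05] w 70.1
z [-0.721  0.425 -0.547] y [-0.504 -0.864 -0.007] x [ 0.475 -0.271 -0.837]
[([210, 231, 21, 19, 262], array([220.5, 240.9])), ([213, 206, 11, 11, 102], array([217.6, 211.2]))] before: 220.6 241.7 / 218 212
[([262, 219, 18, 16, 229], array([270.6, 227.2])), ([267, 194, 9, 10, 77], array([270.6, 198.5]))] before 270.7 227.2/270.7 198.5
[([317, 171, 25, 12, 160], array([329. , 176.4]))] before 329 176.4
```

View pics/s9.png

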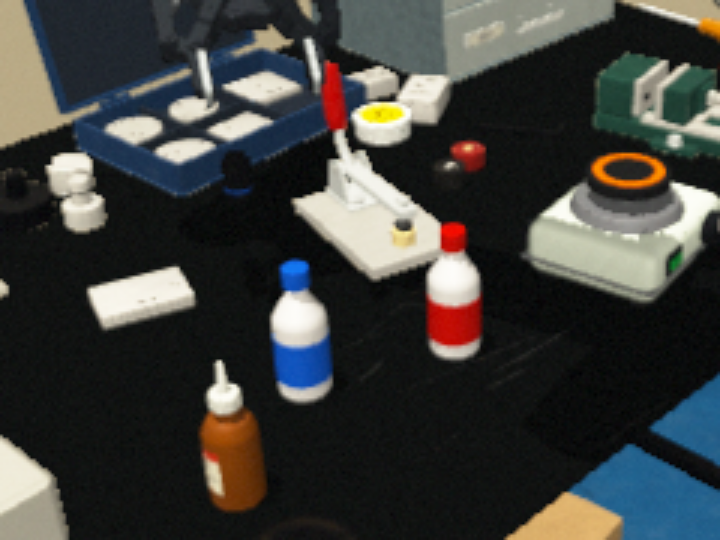

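The blue bottle stands upright within a couple of mm of where it started. Red is untouched, the pad is back up and the gripper is clear.

```bash
python3 -c "
from bench import job_done; print(job_done())"
```

```text
the job is handed in; nothing more can be done
None
```

I pressed the blue-capped bottle upright on the middle of the mixer pad, all the way down, and held it there about 2.2 s (clock 14.7–16.9 s). Then I stood it back where it came from and let go. I handed the job in at 22.5 s, well under the 64 s limit.

- **Press:** About 13.5 N on the wrist, with the bottle underside at z ≈ 76 mm. That matches the pad on its stop, 10 mm below its rest height of 86 mm. The picture showed the orange ring dropped and the bottle upright and centred.
- **Blue bottle:** The final picture shows it upright, with its label and cap within 1 pixel (about 2 mm) of where they started.
- **Surroundings:** The red bottle's label and cap are within 0.1 pixel of before. The pad's ring is back at its starting pixel, the amber bottle looks undisturbed, and the gripper is open and clear.
- **Drift while pressing:** The tool turned about 2° during the press. I turned it partly back before setting the bottle down.
- **First approach abandoned:** Coming at the bottle from the robot's side ran close to the joint limits, so I gripped it from the far side instead. That attempt touched nothing.

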